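# Gauge the gap of a pendant press

## Task

Someone left a bead jar standing over the gap of the little plate press: set it upright on the wooden board and let it go. Then take the taper feeler gauge out of its stand and slide its blade straight down between the two steel plates until it drags snugly against both, without forcing the spring-backed plate far open. Finish with the gripper still holding the gauge still at that depth, the jar standing on the board and the bead box, pliers and glue bottle left alone.

Things in the scene. Friction and masses are not known exactly. Their poses are not given: they have to be found in the camera images.
- jar: Closed glass bead jar, round, 48 mm in diameter, 68 mm tall, with a brass screw lid 47 mm in diameter on the top 14 mm; 0.1 to 0.2 kg. Starts upright on top of the press plates, over the gap. Origin: centre of its underside; z up.
- board: Beech board, fixed, 240 mm (its x) by 180 mm (its y), 18 mm thick, empty, left or right of the press. Origin: centre of its underside; z up. Its decorative groove is only drawn: the top is flat.
- stand: Dark wooden gauge stand, fixed, 80 (x) by 70 (y) by 68 mm high, on the other side of the press from the board, with a slot 21 (x) by 13 (y) mm in its top, 64 mm deep, in which the gauge blade hangs. Origin: centre of its underside; z up.
- gauge: Taper feeler gauge, 90 g, upright in the stand, blade down in the slot, handle resting on the stand's top. Handle: wooden block 28 (its x) by 18 (y) by 50 mm high. Steel blade below it: 60 mm long, 18 wide (x), a wedge tapering evenly in thickness (y) from 10 mm at the handle to 2 mm at the tip. Origin: centre of the handle's underside, where the blade begins; z up, away from the tip.
- blade_tip (a point): Tip of the gauge blade, 60 mm below the gauge's origin; axes as the gauge's.
- press: Small plate press, fixed: grey base 100 (x) by 200 (y) mm, 14 thick, 70 mm high blocks at both y ends, a hand screw (44 mm wheel, up to 72 high) outside the +y block. In its middle two upright steel plates face each other, each 60 long (x), 24 thick (y), tops 84 mm above the table. The upright gap between them runs along x, open at the top. Origin: centre of its underside; z up.
- set_plate: Screw-set plate on the press's +y side; stands firm, setting varies. Origin: on its inner face's plane, mid-length, level with its top (84 mm up); x along the gap, y away from it, z up. Gap = distance along y from spring_edge to here, 4.5 to 6.5 mm. Both plates' top inner edges are bevelled 6 mm at 45 degrees (mouth 12 mm wider); below, the faces are parallel down to 70 mm below the top.
- spring_edge (a point): On the plane of the spring-backed plate's inner face, in the middle of its length, level with its top (84 mm above the table). Axes parallel to the press's. It moves with that plate.
- spring_plate (a joint): How far the spring-backed plate (press's -y side) is pushed back, m; 0 at rest, grows as the gap widens, stop at 8 mm. Spring 4 N per mm, no preload. Snug is 0.3 to 3.2 mm with the blade bearing on both plates: some 3 to 23 mm deeper than first touch, as the blade thickens 0.133 mm per mm. Friction resists the blade by about 3 to 16 N. Off-centre, it bears on one plate only.
- bead_box: Bystander: white open compartment box of beads, 90 by 130 by 22 mm, beyond the press. Origin: centre of its underside.
- pliers: Bystander: small pliers with red handles, 150 mm long, lying flat, 14 mm high, beyond the press. Origin: under the pivot.
- glue_bottle: Bystander: small amber bottle, 36 mm in diameter, 75 mm tall, standing beyond the press. Origin: centre of its underside.
Not all that is in view belongs to the job. Leave any green look-alike of the jar alone. Of the things shaped like the gauge, the bare steel one is meant.

How it is judged:
On the way, in this order (a step that is already met when the one before it is completed fails the run):
1. the jar stands upright on the board, released (x of jar in the frame of board between -0.1 and 0.1 m and y of jar in the frame of board between -0.072 and 0.072 m and z of jar in the frame of board between 0.013 and 0.023 m and angle between jar's own z axis and vertical below 0.1 rad and contact force between the fingers and jar below 0.2 N and linear speed of jar below 0.03 m/s), for 0.2 s.
2. the gauge is lifted out of the stand in the gripper, blade tip clear of the stand's top (z of blade_tip in the frame of stand above 0.07 m and contact force between the fingers and gauge above 2 N), for 0.1 s.
3. the blade is down between the plates, snug on both (value of joint spring_plate between 0.0003 and 0.0032 m and contact force between gauge and set_plate above 1 N and x of blade_tip in the frame of set_plate between -0.025 and 0.025 m and z of blade_tip in the frame of set_plate below -0.012 m and angle between gauge's own z axis and vertical below 0.15 rad and angle between the y axis of gauge and the y axis of set_plate, either way round below 0.2 rad), for 0.2 s.
At the end, for the whole second after the job is handed in: Gauge gripped (over 2 N), still, upright within 0.15 rad, along the gap within 0.2 rad, tip 12 mm or more below the plate tops and within 25 mm of mid-length; spring plate pushed 0.3 to 3.2 mm, set plate over 1 N; jar released, upright (0.1 rad) on the board, within 100 by 72 mm of its centre (all of step 1 and all of step 3 and contact force between the fingers and gauge above 2 N and linear speed of gauge below 0.02 m/s); the arm keeps its last pose, push and grip.
It fails at once if the spring-backed plate is forced open more than 5 mm (value of joint spring_plate above 0.005 m).
It fails at once if the jar is tipped over (angle between jar's own z axis and vertical above 0.7 rad).
It fails at once if the bead box is moved more than 25 mm (distance of bead_box from where it was at the start of the episode above 0.025 m).
It fails at once if the pliers is moved more than 25 mm (distance of pliers from where it was at the start of the episode above 0.025 m).
It fails at once if the glue bottle is moved more than 25 mm (distance of glue_bottle from where it was at the start of the episode above 0.025 m).
It also fails if it takes over 61 s, if anything falls off the work surface, if the arm or the gripper's body presses on something with over 40 N, if the wrist force passes 120 N, or if a joint passes its speed limit or range.

## Robot

A 6-joint arm with a two-finger parallel gripper is mounted at the origin on the work surface. World frame = base frame: x ahead of the robot, y to its left, z up, the work surface at z = 0. Lengths are in m, angles in rad, forces in N, time in s.
With the tool pointing down it reaches from about 0.25 to 0.85 m from the base axis. Payload 12.5 kg.
Tool frame: the origin (TCP) lies between the finger pads; the fingertips stand 25 mm ahead of it and the grasp point (between the pads) lies 6 mm ahead of it; y points along the fingers, z is the direction in which the jaws open and shut, and the axes are right-handed (so a half turn about y gives the same grasp; the last joint's range is limited). The gripper opens to 93 mm and grips with 3 to 60 N. Pads are 15 mm wide; open, the fingers measure 128 mm over their backs; the gripper's body (75 mm by 188 mm) begins 65 mm behind the grasp point.
Start: joints at [-1.376, 0.351, 1.652, -0, 1.139, -0.085], TCP at [0.152, -0.529, 0.244] pointing down, gripper open.
Joint ranges: [-2.75, 2.75], [-0.79, 2.1], [0.01, 2.65], [-1.57, 4.71], [0.07, 3.14], [-2.87, 2.87]. Speed limits (rad/s): [2.22, 2.22, 2.79, 3.14, 3.14, 3.14].

## Interface

Orientations are given as a rotation vector (axis times angle).
In Python, from bench import read_state, viewer, order gives the robot as it stands.
- The arm moves only by the tool send_rows, never from a script. Its argument "targets" is text: rows parted by semicolons, each of 7 numbers parted by spaces: the closure, from 0 (fully open) to 1 (shut), then the shift along the tool's x, y, z in mm, then the turn, a rotation vector about the tool's x, y, z in rad. In form: jaw dx dy dz rx ry rz; .... A call has 1 to 10 rows; each row shifts and turns the commanded pose from where the row before left it, along the tool's axes as they then stand; what a row does not reach is not made up. A row lasts 1/12 s, in which the tool goes at most 41.7 mm and 7.16 degrees, less where a joint would pass 70% of its speed; a pose out of reach is approached as far as the arm can. A call with a gripper value outside its range is refused whole. The fingers move at their own pace and stop on an object; "newtons" is the grip in N (left out, the last holds). Time passes only in rows, so rows that do not move let the fingers close. It gives the time, the measured TCP pose, the force and the opening at its end, in the units of the state.
- read_state(): the state, without advancing time (a new reading comes with each control period).
- viewer.grab_frame(name): name is "scene" or "top"; returns the picture (384x512x3 uint8, red, green, blue); there is no depth.
- viewer.get_calibration(name): a dict with "vertical_fov" (degrees; the focal length in pixels is half the picture's height over the tangent of half this angle, whatever the lens; pixels are square), "cx", "cy" (the principal point, pixels), "extrinsics" (4x4, takes a point from camera to world coordinates). Camera axes: x right, y down, z forward; pixel columns grow to the right and rows downward; lengths in m; the calibration is good to about 2 mm. A picture is of the moment at which its call begins. get_calibration takes no time and is no camera call.
- order.hand_in(): hands the job in, once; it reports no verdict.
The state is a dict: "t": time; "q": joint angles; "dq": joint speeds; "effort": joint torques, N m; "position": TCP position; "eef_rot": TCP orientation; "force": force on the tool from outside, world axes, zero at the start; "wrist_torque": the same for the moment, N m; "grip_width": finger opening in m.
Only numpy, scipy, OpenCV 4.12 (cv2) and the standard library are available. Lean on these libraries where they do the work, as an engineer would, in place of code of your own. Each camera call takes 0.05 s, during which the arm holds its last target.

## Working session

There is one attempt and no reset: what is moved stays moved. The work goes in short steps, Python scripts to look and compute and a tool call to move; the robot and the scene stay as the last step left them, time stands still between calls to the robot, and variables do not carry over. Pictures are saved under pics/ and viewed, and the job is handed in when it is done.

Besides the shell and the picture viewer there is one more tool, called after "Emit:" as name(argument=value, ...) on one line, values as JSON. send_rows: Moves the arm, as the interface text tells. Its arguments: {"type":"object","properties":{"targets":{"type":"string"},"newtons":{"type":"number"}},"required":["targets"]}

```bash
mkdir -p pics; ls; python3 - <<'E'
from bench import read_state, viewer, order
import cv2
print(read_state())
for n in("scene","top"):
    print(n,viewer.get_calibration(n))
    cv2.imwrite(f"pics/{n}0.png",viewer.grab_frame(n)[:,:,::-1])
E
```

```text
pics
{'t': 0.0, 'q': array([-1.37556829e+00,  3.51225453e-01,  1.65241933e+00, -2.20433281e-05,
        1.13908114e+00, -8.46017184e-02]), 'dq': array([ 0.00056153, -0.00049868,  0.00108362, -0.00033555, -0.00164298,
       -0.00012729]), 'effort': array([-2.10728205e-03, -4.97324538e+01, -2.85253286e+01,  6.97829062e-02,
        2.58240238e-02, -1.03651373e-04]), 'position': array([ 0.15186413, -0.52829614,  0.24310912]), 'eef_rot': array([-0.29184154,  2.07272126, -2.07035642]), 'force': array([0.21994658, 0.10251979, 0.34020306]), 'wrist_torque': array([ 0.0270117 , -0.02436378, -0.01228121]), 'grip_width': 0.09301397799453658}
scene {'vertical_fov': 54.62135394264287, 'cx': 255.81245037269707, 'cy': 186.34648946883254, 'extrinsics': array([[ 5.08949332e-04,  7.77378526e-01, -6.29032883e-01,
         1.14585237e+00],
       [ 9.99855311e-01, -1.10909816e-02, -1.28976012e-02,
        -4.13213080e-02],
       [-1.70029103e-02, -6.28935304e-01, -7.77271692e-01,
         8.16151812e-01],
       [ 0.00000000e+00,  0.00000000e+00,  0.00000000e+00,
         1.00000000e+00]])}
top {'vertical_fov': 52.82588655962906, 'cx': 254.5628608881591, 'cy': 191.85447549924538, 'extrinsics': array([[ 0.00736575, -0.9809414 ,  0.19416417,  0.40328632],
       [-0.99993801, -0.00884675, -0.00676151, -0.03555184],
       [ 0.00835036, -0.19410233, -0.98094575,  0.98235305],
       [ 0.        ,  0.        ,  0.        ,  1.        ]])}
```

View pics/scene0.png

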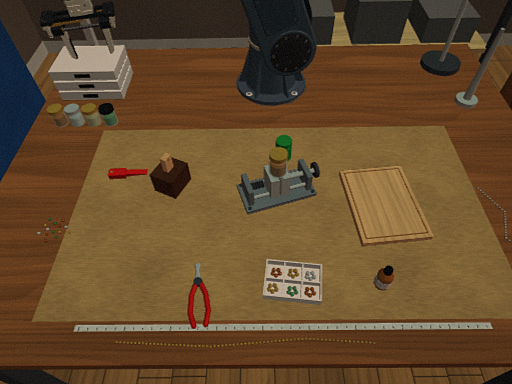

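View pics/top0.png

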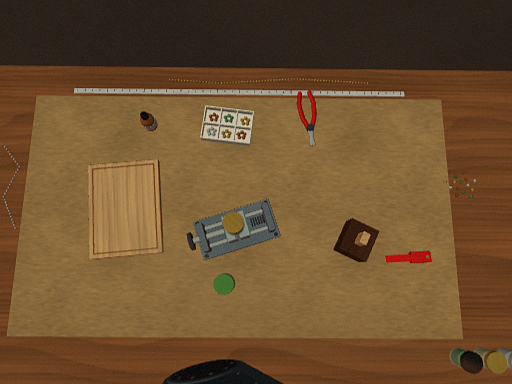

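```bash
python3 - <<'E'
import cv2,numpy as np
t=cv2.imread("pics/top0.png");s=cv2.imread("pics/scene0.png")
c=lambda im,x,y,w,h,k:cv2.resize(im[y:y+h,x:x+w],None,fx=k,fy=k,interpolation=cv2.INTER_CUBIC)
cv2.imwrite("pics/c1.png",c(t,180,190,110,80,7))
cv2.imwrite("pics/c2.png",c(t,325,210,60,60,9))
cv2.imwrite("pics/c3.png",c(s,230,130,100,80,7))
cv2.imwrite("pics/c4.png",c(s,140,145,60,60,9))
E
```

```text
(no output)
```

View pics/c1.png

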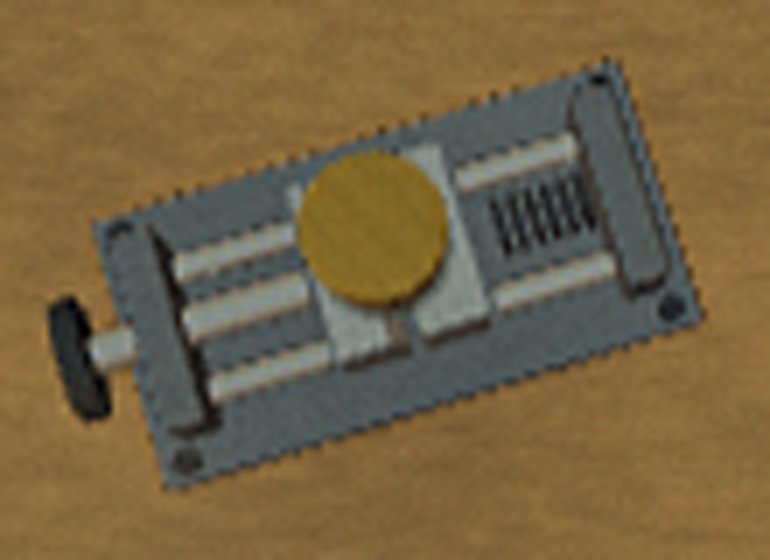

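View pics/c2.png

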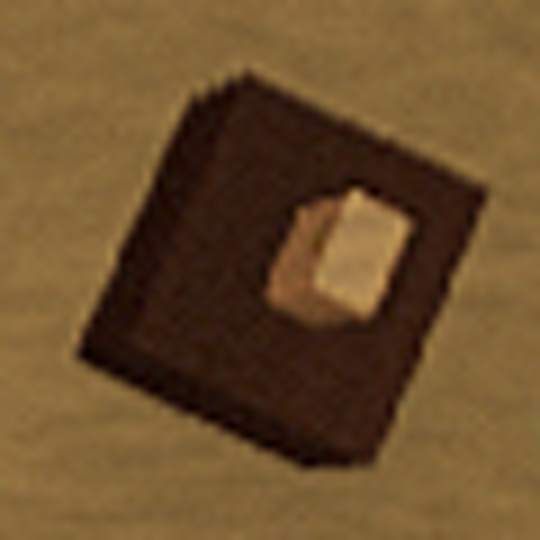

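View pics/c3.png

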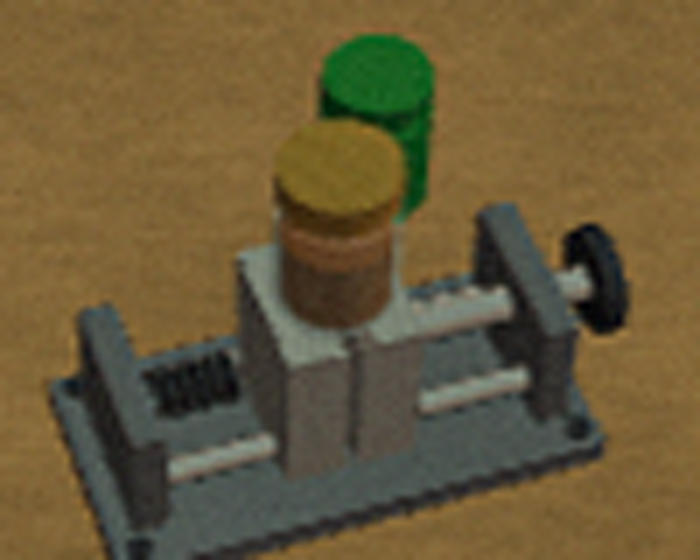

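View pics/c4.png

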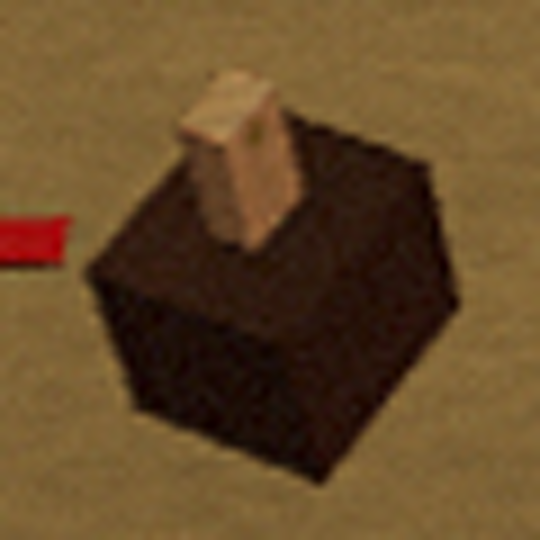

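```bash
cat > h.py <<'E'
import numpy as np, cv2
from bench import read_state, viewer, order
def cal(n):
    c=viewer.get_calibration(n); f=192/np.tan(np.radians(c["vertical_fov"])/2)
    return f,c["cx"],c["cy"],np.array(c["extrinsics"])
def ray(n,uv):
    f,cx,cy,E=cal(n); uv=np.atleast_2d(uv).astype(float)
    d=np.c_[(uv[:,0]-cx)/f,(uv[:,1]-cy)/f,np.ones(len(uv))]@E[:3,:3].T
    return E[:3,3],d
def cast(n,uv,z):
    o,d=ray(n,uv); return o+d*((z-o[2])/d[:,2])[:,None]
def proj(n,P):
    f,cx,cy,E=cal(n); p=(np.atleast_2d(P)-E[:3,3])@E[:3,:3]
    return np.c_[f*p[:,0]/p[:,2]+cx,f*p[:,1]/p[:,2]+cy]
def big(m):
    k,l,s,c=cv2.connectedComponentsWithStats(m.astype(np.uint8)); 
    return l==1+np.argmax(s[1:,4])
def cnt(m):
    return max(cv2.findContours(m.astype(np.uint8),cv2.RETR_EXTERNAL,cv2.CHAIN_APPROX_NONE)[0],key=cv2.contourArea)[:,0]
def rect(n,m,z):
    P=cast(n,cnt(m),z)[:,:2]*1000
    r=cv2.minAreaRect(P.astype(np.float32)); return r
E
python3 - <<'E'
from h import *
t=cv2.imread("pics/top0.png");s=cv2.imread("pics/scene0.png")
ht=cv2.cvtColor(t,cv2.COLOR_BGR2HSV).astype(int);hs=cv2.cvtColor(s,cv2.COLOR_BGR2HSV).astype(int)
def box(m,x0,y0,x1,y1):
    o=np.zeros_like(m);o[y0:y1,x0:x1]=m[y0:y1,x0:x1];return o
print("hsv base",ht[245,215],"plate",ht[235,247],"lid",ht[222,234],"mat",ht[280,150],"board",ht[210,120],"stand",ht[250,355],"handle",ht[238,364], "side",ht[240,358])
lid=big(box((ht[...,1]>150)&(abs(ht[...,0]-22)<5)&(ht[...,2]>100),215,205,250,240))
print("lid top",rect("top",lid,.152),lid.sum())
E
```

```text
hsv base [ 23  48 123] plate [ 40  15 101] lid [ 21 185 127] mat [ 17 138 137] board [ 16 136 175] stand [ 11 191  48] handle [ 17 139 172] side [ 14 162 126]
lid top ((501.09515380859375, 4.744333267211914), (43.32190704345703, 43.155799865722656), 0.754632294178009) 348
```

```bash
python3 - <<'E'
from h import *
t=cv2.imread("pics/top0.png");s=cv2.imread("pics/scene0.png")
ht=cv2.cvtColor(t,cv2.COLOR_BGR2HSV).astype(int);hs=cv2.cvtColor(s,cv2.COLOR_BGR2HSV).astype(int)
def box(m,x0,y0,x1,y1):
    o=np.zeros_like(m);o[y0:y1,x0:x1]=m[y0:y1,x0:x1];return o
base=big(box(ht[...,1]<105,185,190,290,270))
base=cv2.morphologyEx(base.astype(np.uint8),cv2.MORPH_OPEN,np.ones((13,13)))
print("press base",rect("top",base,.014))
pl=box((ht[...,1]<60)&(ht[...,2]>125),220,205,252,245)
print("plates",rect("top",big(pl),.084),pl.sum())
bd=big(box((ht[...,2]>150)&(ht[...,1]>90),80,150,170,265)); print("board",rect("top",bd,.018))
sd=box((ht[...,2]<80),325,210,385,270);sd=big(sd); print("stand@68",rect("top",sd,.068))
hd=big(box((ht[...,2]>150)&(ht[...,1]<165),354,228,372,247)&sd*0==0) if 0 else None
d=t.copy()
for m,c in((base,(0,0,255)),(bd,(0,255,0)),(sd,(255,0,0))):
    for p in cnt(m): d[p[1],p[0]]=c
d[pl]=(255,0,255)
cv2.imwrite("pics/m1.png",cv2.resize(d[140:280,80:400],None,fx=2.5,fy=2.5,interpolation=0))
# gauge handle manual corners from crops
k=lambda P,x,y,f:(np.array(P,float)+.5)/f-.5+np.array([x,y])
tc=k([(355,186),(413,220),(372,320),(314,284)],325,210,9)
sc=k([(240,70),(278,88),(232,146),(182,130)],140,145,9)
A=cast("top",tc,.118);B=cast("scene",sc,.118)
for n,X in(("top",A),("scene",B)):
    print(n,X.round(4)[:,:2].tolist(),X.mean(0).round(4),[np.linalg.norm(X[i]-X[i-1]).round(4) for i in range(4)])
    print(cv2.minAreaRect((X[:,:2]*1000).astype(np.float32)))
# stand top corners
st=k([(243,85),(487,190),(372,465),(130,352)],325,210,9)
ss=k([(88,270),(288,112),(428,165),(272,345)],140,145,9)
for n,uv in(("top",st),("scene",ss)):
    X=cast(n,uv,.068);print(n,X.mean(0).round(4),cv2.minAreaRect((X[:,:2]*1000).astype(np.float32)))
# plates
pt=k([(437,143),(488,320),(333,360)],180,190,7)
X=cast("top",pt,.084);print("plate corners",X.round(4).tolist(),np.linalg.norm(X[0]-X[1]),np.linalg.norm(X[1]-X[2]))
bc=k([(95,225),(615,60),(705,320),(165,490)],180,190,7)
X=cast("top",bc,.014);print("base",X.round(4)[:,:2].tolist(),X.mean(0),cv2.minAreaRect((X[:,:2]*1000).astype(np.float32)))
E
```

```text
press base ((500.37481689453125, 4.328826904296875), (100.18946838378906, 201.48193359375), 18.078479766845703)
plates ((506.50390625, -16.576547622680664), (58.87385940551758, 21.3668212890625), 5.6153035163879395) 204
board ((551.4828491210938, 286.4929504394531), (212.3701629638672, 152.14596557617188), 5.745498180389404)
stand@68 ((470.88677978515625, -281.97528076171875), (80.09974670410156, 87.84228515625), 64.20960998535156)
top [[0.4889, -0.2874], [0.4806, -0.3014], [0.4559, -0.29], [0.4646, -0.2761]] [ 0.4725 -0.2887  0.118 ] [np.float64(0.0269), np.float64(0.0163), np.float64(0.0273), np.float64(0.0165)]
((472.4002380371094, -288.6993103027344), (16.346717834472656, 28.888233184814453), 65.04329681396484)
scene [[0.4627, -0.2879], [0.4702, -0.2758], [0.4929, -0.2857], [0.4864, -0.3011]] [ 0.478  -0.2876  0.118 ] [np.float64(0.0271), np.float64(0.0143), np.float64(0.0248), np.float64(0.0167)]
((478.57708740234375, -287.2225646972656), (16.625877380371094, 27.093765258789062), 61.05091094970703)
top [ 0.4713 -0.2886  0.068 ] ((471.6237487792969, -288.9047546386719), (68.86314392089844, 79.1575698852539), 65.22433471679688)
scene [ 0.4771 -0.2869  0.068 ] ((475.3980407714844, -290.210205078125), (66.20751190185547, 81.22628784179688), 62.05710983276367)
plate corners [[0.5374, -0.0126, 0.084], [0.4784, -0.0303, 0.084], [0.4648, 0.0207, 0.084]] 0.0616239779102604 0.052778709852860005
base [[0.5171, 0.1115], [0.5789, -0.0751], [0.4849, -0.1073], [0.4236, 0.0833]] [0.50113713 0.00308523 0.014     ] ((501.5738525390625, 3.1814346313476562), (99.40498352050781, 200.22698974609375), 17.81186294555664)
```

View pics/m1.png

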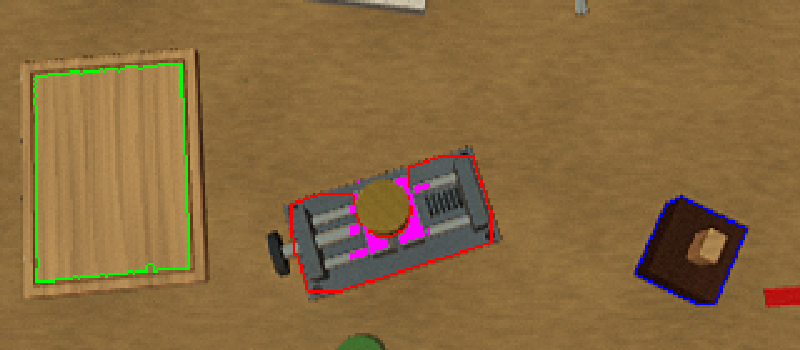

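```bash
cat >> h.py <<'E'
from scipy.spatial.transform import Rotation as R
def delta(P,yaw_jaw=None,jawdir=None):
    """tool-frame shift (mm) to TCP position P, and turn about tool x to make jaw axis jawdir (mod 180), tool y straight down"""
    s=read_state();Rt=R.from_rotvec(s["eef_rot"]);M=Rt.as_matrix()
    d=M.T@(np.array(P)-s["position"])*1000
    print("axes x,y,z",M.T.round(3).tolist()); print("shift mm",d.round(1))
    if jawdir is not None:
        for sg in(1,-1):
            z=sg*np.array([np.cos(jawdir),np.sin(jawdir),0]);y=np.array([0,0,-1.]);x=np.cross(y,z)
            G=np.c_[x,y,z]; print("turn",R.from_matrix(M.T@G).as_rotvec().round(4))
    return s
E
python3 - <<'E'
from h import *
s=delta([.501,.0045,.2],jawdir=np.radians(108))
print(s["t"],s["q"].round(2))
t=cv2.imread("pics/top0.png")
print("green",cast("top",[224,284],.068))
print(cast("top",[[88,161],[159,160],[162,252],[90,257]],.018).mean(0))
E
```

```text
axes x,y,z [[-0.961, -0.276, -0.0], [-0.0, 0.001, -1.0], [0.276, -0.961, -0.001]]
shift mm [-482.7   43.6 -415.6]
turn [1.0000e-04 3.1073e+00 1.6000e-03]
turn [ 0.001  -0.0343 -0.0001]
0.1 [-1.38  0.35  1.65 -0.    1.14 -0.08]
green [[0.36748436 0.02688441 0.068     ]]
[0.55394751 0.28423291 0.018     ]
```

Emit:
send_rows(targets="0 -30 0 -26 0 0 0;0 -30 0 -26 0 0 0;0 -30 0 -26 0 0 0;0 -30 0 -26 0 0 0;0 -30 0 -26 0 0 0;0 -30 0 -26 0 0 0;0 -30 0 -26 0 0 0;0 -30 0 -26 0 0 0;0 -30 0 -26 0 0 0;0 -30 0 -26 0 0 0", newtons=20)

```text
t: 0.93
position: [0.3689, -0.194, 0.2437]
eef_rot: [-0.291, 2.072, -2.072]
force: [0.1, -0.7, 0.6]
grip_width: 0.0931
```

Emit:
send_rows(targets="0 -30 0 -26 0 0 0;0 -30 0 -26 0 0 0;0 -30 0 -26 0 0 0;0 -30 0 -26 0 0 0;0 -30 0 -26 0 0 0;0 -30 0 -26 0 0 0;0 0 0 0 0 0 0;0 0 0 0 0 0 0")

```text
t: 1.6
position: [0.4986, 0.0052, 0.2431]
eef_rot: [-0.296, 2.07, -2.07]
force: [-0.4, 0.4, 0.2]
grip_width: 0.0931
```

```bash
python3 - <<'E'
from h import *
s=delta([.501,.0045,.121],jawdir=np.radians(108));print(s["t"],s["position"],s["force"])
E
```

```text
axes x,y,z [[-0.96, -0.279, 0.001], [-0.001, 0.0, -1.0], [0.279, -0.96, -0.0]]
shift mm [ -2.2 122.1   1.4]
turn [-1.4000e-03  3.1104e+00  5.0000e-04]
turn [ 0.0003 -0.0312  0.0009]
1.6 [0.49858988 0.00522745 0.24307401] [-0.42055371  0.36385993  0.15622858]
```

Emit:
send_rows(targets="0 -2 20 1.4 0 -0.03 0;0 0 25 0 0 0 0;0 0 25 0 0 0 0;0 0 22 0 0 0 0;0 0 15 0 0 0 0;0 0 10 0 0 0 0;0 0 5 0 0 0 0;0 0 0 0 0 0 0;0 0 0 0 0 0 0")

```text
t: 2.35
position: [0.5009, 0.0026, 0.1222]
eef_rot: [-0.32, 2.054, -2.055]
force: [-0.4, -0.1, 0.0]
grip_width: 0.0928
```

```bash
python3 - <<'E'
from h import *
s=read_state();print(s["t"],s["position"],s["force"])
a=viewer.grab_frame("top")[:,:,::-1];b=viewer.grab_frame("scene")[:,:,::-1]
r=lambda i:cv2.resize(i,None,fx=4,fy=4,interpolation=cv2.INTER_CUBIC)
cv2.imwrite("pics/g1.png",np.hstack([r(a[180:270,185:285]),r(b[120:210,230:330])]))
E
```

```text
2.35 [0.50088724 0.0026137  0.12223596] [-0.43974281 -0.07614059  0.03685306]
```

View pics/g1.png

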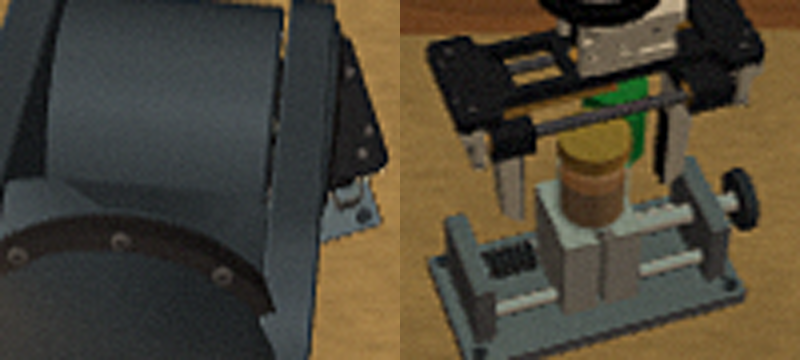

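Emit:
send_rows(targets="1 0 0 0 0 0 0;1 0 0 0 0 0 0;1 0 0 0 0 0 0;1 0 0 0 0 0 0;1 0 0 0 0 0 0;1 0 0 0 0 0 0;1 0 0 0 0 0 0;1 0 0 0 0 0 0")

```text
t: 3.12
position: [0.5007, 0.003, 0.1216]
eef_rot: [-0.321, 2.054, -2.054]
force: [-0.0, 0.8, 0.1]
grip_width: 0.0472
```

Emit:
send_rows(targets="1 0 -5 0 0 0 0;1 0 -10 0 0 0 0;1 0 -15 0 0 0 0;1 0 -10 0 0 0 0;1 0 0 0 0 0 0", newtons=25)

```text
t: 3.53
position: [0.5018, 0.0029, 0.1641]
eef_rot: [-0.317, 2.052, -2.054]
force: [0.1, 0.7, -2.2]
grip_width: 0.0477
```

```bash
python3 - <<'E'
from h import *
s=delta([.553,.285,.162]);print(s["t"],s["position"],s["force"],s["grip_width"])
b=viewer.grab_frame("scene")[:,:,::-1]
r=lambda i:cv2.resize(i,None,fx=4,fy=4,interpolation=cv2.INTER_CUBIC)
cv2.imwrite("pics/g2.png",r(b[100:210,230:350]))
E
```

```text
axes x,y,z [[-0.952, -0.305, -0.004], [0.004, -0.0, -1.0], [0.305, -0.952, 0.001]]
shift mm [-134.8    2.2 -253.1]
3.5333 [0.50177802 0.00289799 0.16405648] [ 0.05795207  0.69004134 -2.16948133] 0.04771809550305413
```

View pics/g2.png

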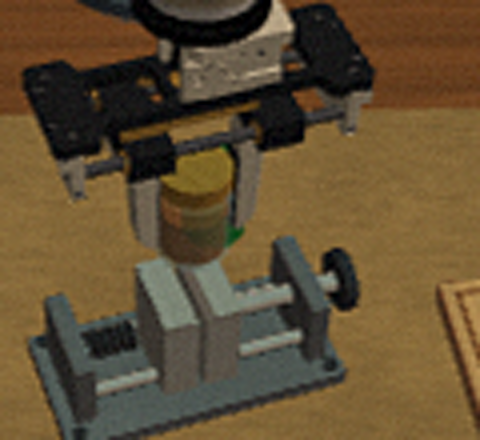

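Emit:
send_rows(targets="1 -6 0 -12 0 0 0;1 -14 0 -25 0 0 0;1 -16 0 -30 0 0 0;1 -17 0 -33 0 0 0;1 -17 0 -33 0 0 0;1 -17 0 -33 0 0 0;1 -16 0 -30 0 0 0;1 -14 0 -25 0 0 0;1 -11 0 -20 0 0 0;1 -7 0 -12 0 0 0")

```text
t: 4.42
position: [0.5518, 0.2874, 0.1607]
eef_rot: [-0.323, 2.054, -2.054]
force: [0.1, -0.0, -2.6]
grip_width: 0.0475
```

Emit:
send_rows(targets="1 0 10 0 0 0 0;1 0 20 0 0 0 0;1 0 25 0 0 0 0;1 0 20 0 0 0 0;1 0 14 0 0 0 0;1 0 8 0 0 0 0;1 0 4 0 0 0 0;1 0 0 0 0 0 0;1 0 0 0 0 0 0")

```text
t: 5.17
position: [0.5525, 0.2852, 0.0613]
eef_rot: [-0.32, 2.054, -2.054]
force: [0.1, 0.6, -2.1]
grip_width: 0.0477
```

```bash
python3 - <<'E'
from h import *
s=delta([.553,.285,.0556]);print(s["t"],s["position"],s["force"],s["grip_width"])
b=viewer.grab_frame("scene")[:,:,::-1]
r=lambda i:cv2.resize(i,None,fx=4,fy=4,interpolation=cv2.INTER_CUBIC)
cv2.imwrite("pics/g3.png",r(b[110:250,320:450]))
E
```

```text
axes x,y,z [[-0.952, -0.305, -0.001], [0.001, 0.0, -1.0], [0.305, -0.952, -0.0]]
shift mm [-0.4  5.7  0.3]
5.1667 [0.55252945 0.28516202 0.06133417] [ 0.05255571  0.64178295 -2.10432093] 0.04765134253097021
```

View pics/g3.png

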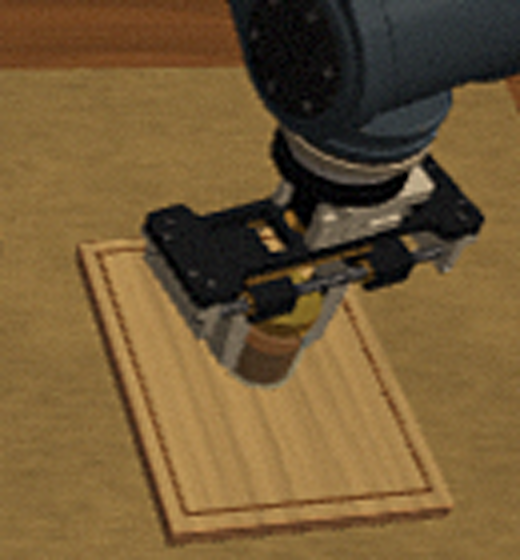

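Above the board centre by ~5 mm; lower until the force changes.

Emit:
send_rows(targets="1 0 2 0 0 0 0;1 0 2 0 0 0 0;1 0 1 0 0 0 0;1 0 0 0 0 0 0")

```text
t: 5.55
position: [0.5522, 0.2852, 0.0557]
eef_rot: [-0.321, 2.054, -2.054]
force: [-0.5, 0.0, -1.9]
grip_width: 0.0475
```

Emit:
send_rows(targets="1 0 0.5 0 0 0 0;1 0 0.3 0 0 0 0;1 0 0 0 0 0 0")

```text
t: 5.8
position: [0.5522, 0.2851, 0.0556]
eef_rot: [-0.321, 2.054, -2.054]
force: [-3.5, -2.2, 6.9]
grip_width: 0.0477
```

Contact (force turned to +7 N). Release.

Emit:
send_rows(targets="0.3 0 0 0 0 0 0;0.1 0 0 0 0 0 0;0 0 0 0 0 0 0;0 0 0 0 0 0 0;0 0 0 0 0 0 0;0 0 0 0 0 0 0")

```text
t: 6.3
position: [0.5521, 0.2851, 0.0548]
eef_rot: [-0.321, 2.054, -2.054]
force: [0.5, -0.3, 0.3]
grip_width: 0.0828
```

Emit:
send_rows(targets="0 0 -10 0 0 0 0;0 0 -20 0 0 0 0;0 0 -30 0 0 0 0;0 0 -35 0 0 0 0;0 0 -35 0 0 0 0;0 0 -25 0 0 0 0;0 0 -15 0 0 0 0;0 0 0 0 0 0 0")

```text
t: 6.97
position: [0.5533, 0.2857, 0.2294]
eef_rot: [-0.314, 2.053, -2.05]
force: [0.3, -0.4, 0.1]
grip_width: 0.0933
```

```bash
python3 - <<'E'
from h import *
gd=np.radians(-24.5+90)
s=delta([.4745,-.288,.225],jawdir=gd);print(s["t"],s["position"],s["force"],s["grip_width"],s["q"].round(2))
cv2.imwrite("pics/top1.png",viewer.grab_frame("top")[:,:,::-1])
cv2.imwrite("pics/scene1.png",viewer.grab_frame("scene")[:,:,::-1])
a=cv2.imread("pics/top1.png");b=cv2.imread("pics/scene1.png")
r=lambda i:cv2.resize(i,None,fx=4,fy=4,interpolation=cv2.INTER_CUBIC)
cv2.imwrite("pics/g4.png",np.hstack([r(a[190:270,180:280]),r(b[130:210,230:330])]))
cv2.imwrite("pics/g5.png",r(b[130:250,320:450]))
E
```

```text
axes x,y,z [[-0.952, -0.305, -0.007], [0.006, 0.003, -1.0], [0.305, -0.952, -0.001]]
shift mm [250.    2.5 522.3]
turn [-0.0076 -2.4041 -0.0038]
turn [ 0.003   0.7374 -0.006 ]
6.9667 [0.55334575 0.28565972 0.2294342 ] [ 0.26169255 -0.36837244  0.08019678] 0.0933217212476473 [0.4  0.49 1.47 0.   1.17 1.66]
```

View pics/g4.png

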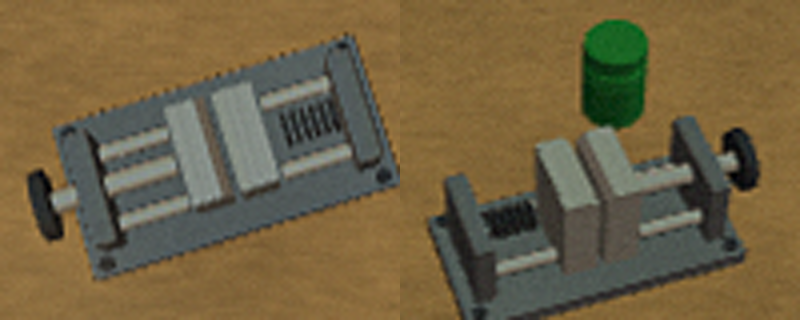

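View pics/g5.png

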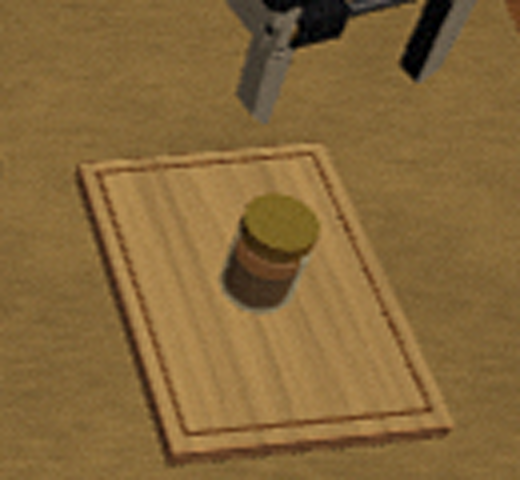

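```bash
python3 - <<'E'
from h import *
a=cv2.imread("pics/top1.png");b=cv2.imread("pics/scene1.png")
for n,im,x,y,w,h,k in(("top",a,215,205,40,40,15),("scene",b,258,155,40,45,13)):
    cv2.imwrite(f"pics/p_{n}.png",cv2.resize(im[y:y+h,x:x+w],None,fx=k,fy=k,interpolation=cv2.INTER_CUBIC))
E
```

```text
(no output)
```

View pics/p_top.png

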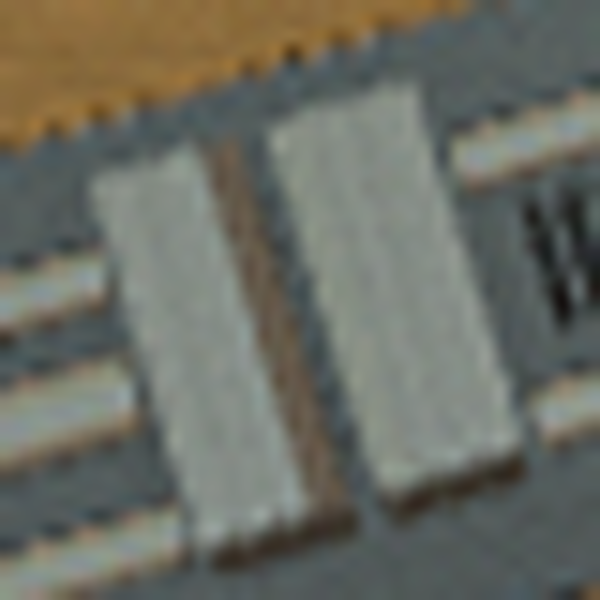

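View pics/p_scene.png

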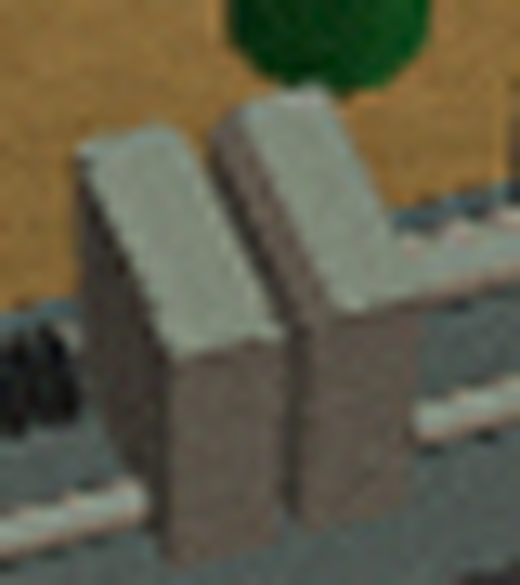

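```bash
python3 - <<'E'
from h import *
k=lambda P,x,y,f:(np.array(P,float)+.5)/f-.5+np.array([x,y])
yaw=np.radians(18)
def go(yaw):
    X=np.array([np.cos(yaw),np.sin(yaw)]);Y=np.array([-np.sin(yaw),np.cos(yaw)])
    for n,off,L in(("top",(215,205,15),dict(set_in=([(240,140),(350,510)],.078,0),spr_in=([(268,130),(382,490)],.078,0),set_out=([(92,183),(200,548)],.084,-24),spr_out=([(415,83),(522,440)],.084,24),set_flat=([(200,150),(312,520)],.084,-6))),
      ("scene",(258,155,13),dict(spr_out=([(80,150),(175,352)],.084,24),spr_flat=([(178,128),(282,330)],.084,6),set_flat=([(250,105),(345,305)],.084,-6),set_in=([(215,140),(300,325)],.078,0)))):
        for q,(p,z,o) in L.items():
            W=cast(n,k(p,*off),z)[:,:2]; d=W[0]-W[1]
            print(n,q,"ang",np.degrees(np.arctan2(d[1],d[0])).round(1),"face y mm",((W.mean(0)@Y)*1000+o).round(1),"x mid",(W.mean(0)@X*1000).round(1),"len",(np.linalg.norm(d)*1000).round(1))
go(yaw)
Y=np.array([-np.sin(yaw),np.cos(yaw)]);X=np.array([np.cos(yaw),np.sin(yaw)])
g=np.array([.4725,-.2887]);g2=np.array([.478,-.2876])
for c in ([.5011,.0031],[.5004,.0043]): print("press y",np.array(c)@Y*1000,np.array(c)@X*1000)
E
```

```text
top set_in ang 17.5 face y mm -149.4 x mid 477.2 len 60.5
top spr_in ang 18.4 face y mm -154.6 x mid 478.0 len 59.3
top set_out ang 17.7 face y mm -149.6 x mid 477.4 len 59.2
top spr_out ang 17.3 face y mm -154.1 x mid 477.8 len 58.2
top set_flat ang 17.8 face y mm -149.2 x mid 476.8 len 60.2
scene spr_out ang -161.5 face y mm -156.5 x mid 479.1 len 56.7
scene spr_flat ang -160.6 face y mm -153.1 x mid 480.3 len 57.4
scene set_flat ang -162.7 face y mm -150.0 x mid 478.6 len 56.6
scene set_in ang -162.9 face y mm -152.2 x mid 478.1 len 52.2
press y -151.9001406807712 477.53237299806375
press y -150.5425609651545 477.237453829907
```

Emit:
send_rows(targets="0 8 0 16 0 0 0;0 15 0 32 0 0 0;0 17 0 36 0 0 0;0 17 0 36 0 0 0;0 17 0 36 0 0 0;0 17 0 36 0 0 0;0 17 0 36 0 0 0;0 17 0 36 0 0 0;0 17 0 36 0 0 0;0 17 0 36 0 0 0")

```text
t: 7.9
position: [0.5018, -0.085, 0.2235]
eef_rot: [-0.323, 2.056, -2.054]
force: [0.9, 0.5, 0.2]
grip_width: 0.0926
```

Emit:
send_rows(targets="0 17 0 36 0 0 0;0 17 0 36 0 0 0;0 17 0 36 0 0 0;0 17 0 36 0 0 0;0 17 0 36 0 0 0;0 14 0 24 0 0 0;0 8 0 12 0 0 0;0 0 0 0 0 0 0")

```text
t: 8.57
position: [0.4658, -0.3235, 0.2234]
eef_rot: [-0.32, 2.058, -2.055]
force: [0.6, 0.1, -0.6]
grip_width: 0.093
```

Emit:
send_rows(targets="0 0 0 0 0 0.105 0;0 0 0 0 0 0.105 0;0 0 0 0 0 0.105 0;0 0 0 0 0 0.105 0;0 0 0 0 0 0.105 0;0 0 0 0 0 0.105 0;0 0 0 0 0 0.105 0;0 0 0 0 0 0 0;0 0 0 0 0 0 0")

```text
t: 9.32
position: [0.4672, -0.3204, 0.2243]
eef_rot: [-0.424, -1.99, 1.988]
force: [-0.0, 0.8, 0.6]
grip_width: 0.0929
```

```bash
python3 - <<'E'
from h import *
gd=np.radians(-24.5+90)
s=delta([.4745,-.288,.102],jawdir=gd);print(s["t"],s["position"],s["force"],s["q"].round(2))
cv2.imwrite("pics/top2.png",viewer.grab_frame("top")[:,:,::-1])
cv2.imwrite("pics/scene2.png",viewer.grab_frame("scene")[:,:,::-1])
b=cv2.imread("pics/scene2.png")
r=lambda i:cv2.resize(i,None,fx=5,fy=5,interpolation=cv2.INTER_CUBIC)
cv2.imwrite("pics/g6.png",r(b[90:210,110:230]))
E
```

```text
axes x,y,z [[-0.913, 0.409, 0.001], [-0.001, 0.001, -1.0], [-0.409, -0.913, -0.0]]
shift mm [  6.4 122.3 -32.5]
turn [ 1.8000e-03 -3.1349e+00 -8.0000e-04]
turn [0.0005 0.0067 0.0011]
9.3167 [ 0.4671794  -0.32040274  0.22430322] [-0.03933082  0.75259689  0.60776725] [-0.68  0.4   1.63  0.    1.11  1.31]
```

View pics/g6.png

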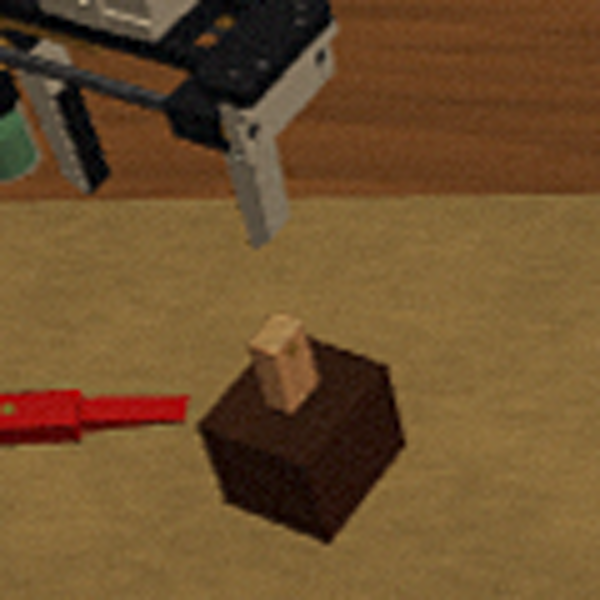

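Emit:
send_rows(targets="0 3 0 -16 0 0 0;0 3.4 0 -16.5 0 0 0;0 0 20 0 0 0 0;0 0 25 0 0 0 0;0 0 25 0 0 0 0;0 0 22 0 0 0 0;0 0 15 0 0 0 0;0 0 10 0 0 0 0;0 0 5 0 0 0 0;0 0 0 0 0 0 0")

```text
t: 10.25
position: [0.4745, -0.2892, 0.1022]
eef_rot: [-0.427, -1.987, 1.986]
force: [0.6, -0.3, -0.2]
grip_width: 0.0931
```

```bash
python3 - <<'E'
from h import *
gd=np.radians(-24.5+90)
s=delta([.4745,-.288,.102],jawdir=gd);print(s["t"],s["position"],s["force"])
b=viewer.grab_frame("scene")[:,:,::-1]
r=lambda i:cv2.resize(i,None,fx=6,fy=6,interpolation=cv2.INTER_CUBIC)
cv2.imwrite("pics/g7.png",r(b[120:210,120:220]))
E
```

```text
axes x,y,z [[-0.911, 0.412, 0.001], [-0.001, 0.001, -1.0], [-0.412, -0.911, -0.0]]
shift mm [ 0.5  0.2 -1.1]
turn [ 1.8000e-03 -3.1381e+00 -4.0000e-04]
turn [0.0003 0.0035 0.0011]
10.25 [ 0.47446619 -0.28917793  0.10221679] [ 0.57014909 -0.29066747 -0.2177074 ]
```

View pics/g7.png

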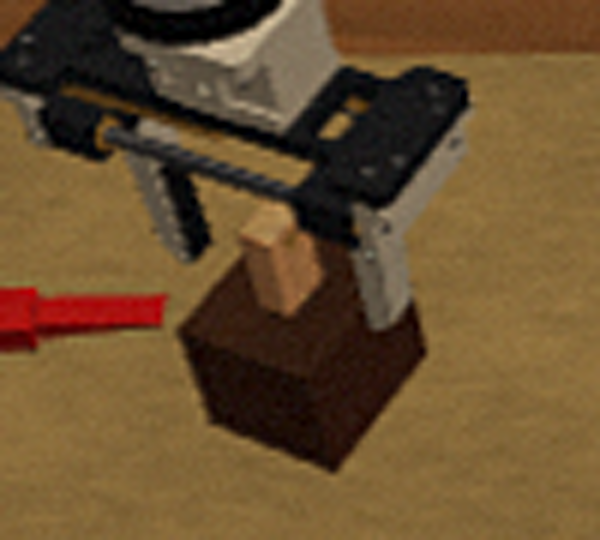

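Emit:
send_rows(targets="1 0 0 0 0 0 0;1 0 0 0 0 0 0;1 0 0 0 0 0 0;1 0 0 0 0 0 0;1 0 0 0 0 0 0;1 0 0 0 0 0 0;1 0 0 0 0 0 0;1 0 0 0 0 0 0;1 0 0 0 0 0 0;1 0 0 0 0 0 0", newtons=8)

```text
t: 11.13
position: [0.4746, -0.2895, 0.1028]
eef_rot: [-0.429, -1.987, 1.987]
force: [-0.5, -0.4, 0.4]
grip_width: 0.0313
```

Emit:
send_rows(targets="1 0 0 0 0 0 0;1 0 0 0 0 0 0;1 0 0 0 0 0 0")

```text
t: 11.38
position: [0.4746, -0.2896, 0.1028]
eef_rot: [-0.429, -1.986, 1.987]
force: [-1.1, -1.5, 0.1]
grip_width: 0.0183
```

Emit:
send_rows(targets="1 0 0 0 0 0 0;1 0 0 0 0 0 0;1 0 0 0 0 0 0;1 0 0 0 0 0 0", newtons=40)

```text
t: 11.72
position: [0.4746, -0.2896, 0.1028]
eef_rot: [-0.429, -1.986, 1.987]
force: [-1.7, -3.1, -0.7]
grip_width: 0.0178
```

Emit:
send_rows(targets="1 0 -3 0 0 0 0;1 0 -8 0 0 0 0;1 0 -15 0 0 0 0;1 0 -20 0 0 0 0;1 0 -20 0 0 0 0;1 0 -20 0 0 0 0;1 0 -20 0 0 0 0;1 0 -10 0 0 0 0;1 0 0 0 0 0 0;1 0 0 0 0 0 0")

```text
t: 12.55
position: [0.4746, -0.2893, 0.2187]
eef_rot: [-0.429, -1.987, 1.987]
force: [0.7, 0.8, -1.4]
grip_width: 0.0184
```

```bash
python3 - <<'E'
from h import *
s=delta([.5016,.0031,.218],jawdir=np.radians(107.8));print(s["t"],s["position"],s["force"],s["grip_width"],s["q"].round(2))
b=viewer.grab_frame("scene")[:,:,::-1]
r=lambda i:cv2.resize(i,None,fx=6,fy=6,interpolation=cv2.INTER_CUBIC)
cv2.imwrite("pics/g8.png",r(b[90:190,110:220]))
E
```

```text
axes x,y,z [[-0.911, 0.412, -0.0], [0.0, 0.0, -1.0], [-0.412, -0.911, -0.0]]
shift mm [  96.     0.8 -277.5]
turn [5.0000e-04 2.4058e+00 1.0000e-04]
turn [ 1.000e-04 -7.358e-01 -4.000e-04]
12.55 [ 0.47461245 -0.28926181  0.21874075] [ 0.67195348  0.78085368 -1.38567517] 0.018388694202553332 [-0.63  0.39  1.66  0.    1.09  1.36]
```

View pics/g8.png

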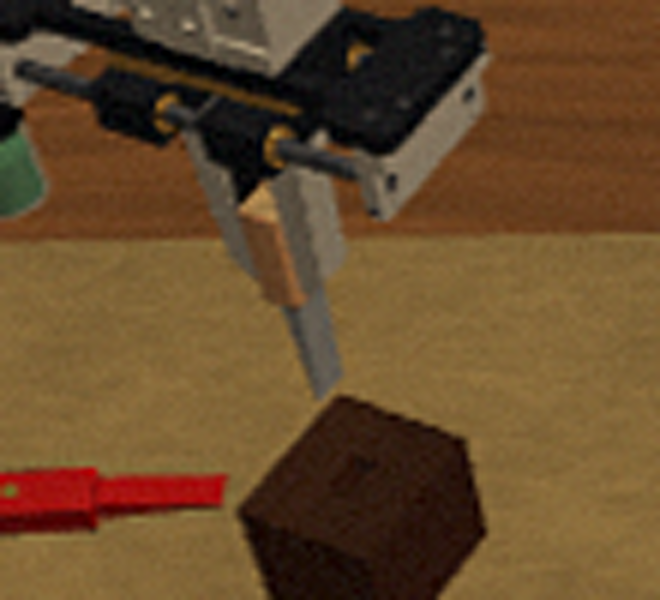

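Emit:
send_rows(targets="1 5 0 -14 0 0 0;1 10 0 -29 0 0 0;1 12 0 -35 0 0 0;1 12 0 -35 0 0 0;1 12 0 -35 0 0 0;1 12 0 -35 0 0 0;1 12 0 -35 0 0 0;1 11 0 -32 0 0 0;1 7 0 -18 0 0 0;1 3 0 -9 0 0 0")

```text
t: 13.43
position: [0.5006, 0.0054, 0.2178]
eef_rot: [-0.424, -1.988, 1.987]
force: [-0.1, 0.8, -0.2]
grip_width: 0.0179
```

Emit:
send_rows(targets="1 0 0 0 0 -0.105 0;1 0 0 0 0 -0.105 0;1 0 0 0 0 -0.105 0;1 0 0 0 0 -0.105 0;1 0 0 0 0 -0.105 0;1 0 0 0 0 -0.105 0;1 0 0 0 0 -0.105 0;1 0 0 0 0 0 0;1 0 0 0 0 0 0")

```text
t: 14.18
position: [0.5011, 0.0023, 0.2183]
eef_rot: [-0.318, 2.057, -2.057]
force: [0.3, -0.6, -0.3]
grip_width: 0.0178
```

```bash
python3 - <<'E'
from h import *
s=delta([.5016,.0031,.185],jawdir=np.radians(107.8));print(s["t"],s["position"],s["force"],s["grip_width"],s["q"].round(2))
b=viewer.grab_frame("scene")[:,:,::-1]
r=lambda i:cv2.resize(i,None,fx=6,fy=6,interpolation=cv2.INTER_CUBIC)
cv2.imwrite("pics/g9.png",r(b[90:190,230:330]))
E
```

```text
axes x,y,z [[-0.954, -0.301, 0.001], [-0.001, 0.0, -1.0], [0.301, -0.954, -0.0]]
shift mm [-0.7 33.3 -0.6]
turn [-1.5000e-03  3.1371e+00  6.0000e-04]
turn [ 0.0004 -0.0045  0.0009]
14.1833 [0.50111436 0.0022799  0.21828634] [ 0.31198852 -0.60427863 -0.27028953] 0.017849983169252848 [-0.09  0.29  1.8  -0.    1.05  1.18]
```

View pics/g9.png

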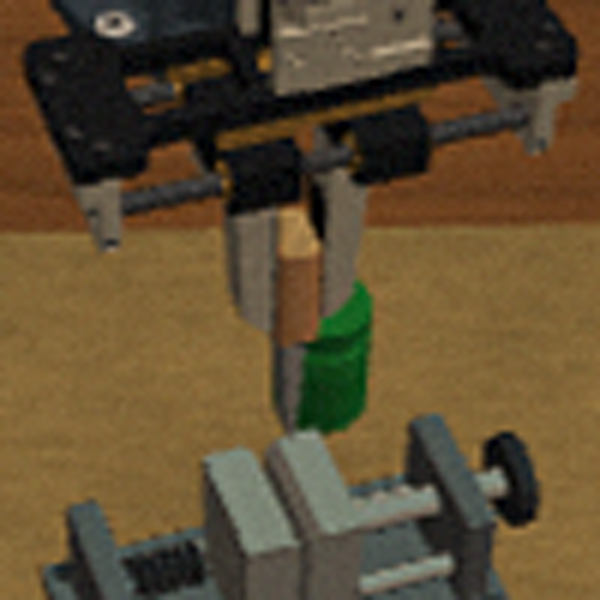

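Emit:
send_rows(targets="1 -0.7 8 -0.6 0 0 0;1 0 12 0 0 0 0;1 0 12 0 0 0 0;1 0 6 0 0 0 0;1 0 3 0 0 0 0;1 0 0 0 0 0 0;1 0 0 0 0 0 0")

```text
t: 14.82
position: [0.5021, 0.0032, 0.178]
eef_rot: [-0.32, 2.055, -2.055]
force: [0.3, 0.4, 0.3]
grip_width: 0.0181
```

```bash
python3 - <<'E'
from h import *
s=delta([.5016,.0031,.160],jawdir=np.radians(107.8));print(s["t"],s["position"],s["force"],s["grip_width"],s["q"].round(2))
b=viewer.grab_frame("scene")[:,:,::-1]
r=lambda i:cv2.resize(i,None,fx=9,fy=9,interpolation=cv2.INTER_CUBIC)
cv2.imwrite("pics/g10.png",r(b[125:190,240:310]))
E
```

```text
axes x,y,z [[-0.953, -0.304, -0.0], [0.0, -0.0, -1.0], [0.304, -0.953, 0.0]]
shift mm [ 0.5 18.  -0. ]
turn [ 3.0000e-04  3.1402e+00 -1.0000e-04]
turn [-0.0001 -0.0014 -0.0002]
14.8167 [0.5021055  0.00324322 0.17801673] [0.33791546 0.43102085 0.29299027] 0.01806699158458785 [-0.09  0.35  1.84  0.    0.95  1.18]
```

View pics/g10.png

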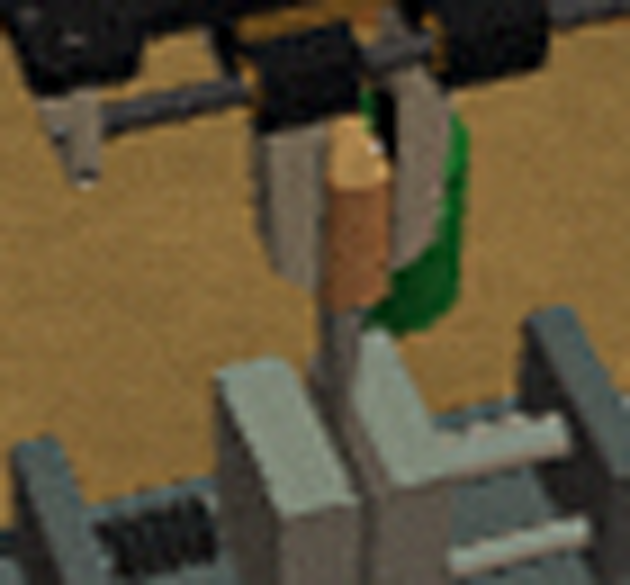

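Emit:
send_rows(targets="1 0 3 0 0 0 0;1 0 3 0 0 0 0;1 0 3 0 0 0 0;1 0 0 0 0 0 0")

```text
t: 15.2
position: [0.5016, 0.0033, 0.1682]
eef_rot: [-0.322, 2.055, -2.055]
force: [0.2, 0.1, -0.7]
grip_width: 0.0177
```

Emit:
send_rows(targets="1 0 3 0 0 0 0;1 0 3 0 0 0 0;1 0 3 0 0 0 0;1 0 0 0 0 0 0;1 0 0 0 0 0 0")

```text
t: 15.62
position: [0.5019, 0.0031, 0.1596]
eef_rot: [-0.321, 2.054, -2.055]
force: [0.1, -2.0, -1.2]
grip_width: 0.0175
```

Emit:
send_rows(targets="1 0 2 0 0 0 0;1 0 2 0 0 0 0;1 0 1 0 0 0 0;1 0 0 0 0 0 0;1 0 0 0 0 0 0")

```text
t: 16.03
position: [0.5022, 0.003, 0.1548]
eef_rot: [-0.32, 2.053, -2.055]
force: [3.1, -5.9, -2.6]
grip_width: 0.0177
```

Emit:
send_rows(targets="1 0 0 0.5 0 0 0;1 0 0 0.5 0 0 0;1 0 0 0 0 0 0;1 0 0 0 0 0 0")

```text
t: 16.37
position: [0.5019, 0.0025, 0.1547]
eef_rot: [-0.321, 2.055, -2.054]
force: [0.5, 0.5, -0.3]
grip_width: 0.0178
```

Emit:
send_rows(targets="1 0 2 0 0 0 0;1 0 1 0 0 0 0;1 0 0 0 0 0 0;1 0 0 0 0 0 0")

```text
t: 16.7
position: [0.5021, 0.0024, 0.1517]
eef_rot: [-0.321, 2.055, -2.054]
force: [-0.3, -0.2, 0.2]
grip_width: 0.0177
```

Emit:
send_rows(targets="1 0 2 0 0 0 0;1 0 1 0 0 0 0;1 0 0 0 0 0 0;1 0 0 0 0 0 0")

```text
t: 17.03
position: [0.5022, 0.0023, 0.1487]
eef_rot: [-0.321, 2.054, -2.054]
force: [0.0, -0.9, -1.2]
grip_width: 0.0177
```

Emit:
send_rows(targets="1 0 2 0 0 0 0;1 0 1 0 0 0 0;1 0 0 0 0 0 0;1 0 0 0 0 0 0")

```text
t: 17.37
position: [0.5023, 0.0022, 0.1458]
eef_rot: [-0.321, 2.054, -2.054]
force: [1.4, -0.8, -1.6]
grip_width: 0.0177
```

Emit:
send_rows(targets="1 0 2 0 0 0 0;1 0 1 0 0 0 0;1 0 0 0 0 0 0;1 0 0 0 0 0 0")

```text
t: 17.7
position: [0.5025, 0.0022, 0.1429]
eef_rot: [-0.32, 2.054, -2.054]
force: [2.2, -2.7, 1.0]
grip_width: 0.0177
```

Emit:
send_rows(targets="1 0 2 0 0 0 0;1 0 1 0 0 0 0;1 0 0 0 0 0 0;1 0 0 0 0 0 0")

```text
t: 18.03
position: [0.5026, 0.0021, 0.14]
eef_rot: [-0.32, 2.053, -2.055]
force: [2.6, -3.4, 3.2]
grip_width: 0.0182
```

Emit:
send_rows(targets="1 0 2 0 0 0 0;1 0 1 0 0 0 0;1 0 0 0 0 0 0;1 0 0 0 0 0 0")

```text
t: 18.37
position: [0.5028, 0.002, 0.1372]
eef_rot: [-0.319, 2.053, -2.055]
force: [2.5, -4.9, 5.5]
grip_width: 0.0176
```

```bash
python3 - <<'E'
from h import *
ref=cv2.imread("pics/scene1.png")
f=[viewer.grab_frame("scene")[:,:,::-1] for _ in range(3)]
im=np.mean(f,0).astype(np.uint8)
cv2.imwrite("pics/scene3.png",im)
g=lambda i:cv2.cvtColor(i,cv2.COLOR_BGR2GRAY).astype(np.float32)
A,B=g(ref),g(im)
def sh(n,x,y,w,h):
    a=A[y:y+h,x:x+w].copy();b=B[y:y+h,x:x+w].copy()
    M=np.eye(2,3,dtype=np.float32)
    cc,M=cv2.findTransformECC(a,b,M,cv2.MOTION_TRANSLATION,(3,200,1e-5),None,1)
    print(n,M[:,2],cc)
sh("spring plate front",266,178,16,20)
sh("spring plate left",262,168,14,30)
sh("set front",281,178,12,20)
sh("base left block",240,170,20,35)
Y=np.array([-np.sin(.311),np.cos(.311),0]);P=np.array([.53,0.0,.06])
print("px per mm -y",proj("scene",P-Y*.001)-proj("scene",P))
r=lambda i:cv2.resize(i,None,fx=8,fy=8,interpolation=cv2.INTER_CUBIC)
cv2.imwrite("pics/g11.png",r(im[130:200,240:320]))
print(read_state()["force"])
E
```

```text
spring plate front [-0.4236541   0.10069941] 0.8917871933135111
spring plate left [-0.42893317  0.11613056] 0.9267458580316299
set front [-0.03479944 -0.04270908] 0.9613710052065829
base left block [0.01162994 0.02998637] 0.9943494069240975
px per mm -y [[-0.35936891  0.09454664]]
[ 2.3895248  -3.86797843  5.34964742]
```

View pics/g11.png

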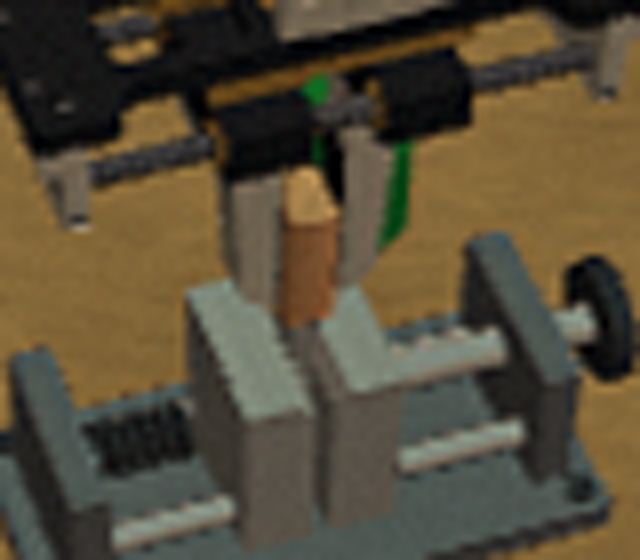

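Emit:
send_rows(targets="1 0 1 0 0 0 0;1 0 1 0 0 0 0;1 0 0 0 0 0 0;1 0 0 0 0 0 0;1 0 0 0 0 0 0;1 0 0 0 0 0 0;1 0 0 0 0 0 0;1 0 0 0 0 0 0;1 0 0 0 0 0 0;1 0 0 0 0 0 0")

```text
t: 19.35
position: [0.5029, 0.0019, 0.1354]
eef_rot: [-0.319, 2.052, -2.055]
force: [2.0, -4.9, 7.3]
grip_width: 0.0181
```

```bash
python3 - <<'E'
from h import *
ref=cv2.imread("pics/scene1.png")
im=np.mean([viewer.grab_frame("scene")[:,:,::-1] for _ in range(3)],0).astype(np.uint8)
g=lambda i:cv2.cvtColor(i,cv2.COLOR_BGR2GRAY).astype(np.float32)
A,B=g(ref),g(im)
def sh(n,x,y,w,h):
    cc,M=cv2.findTransformECC(A[y:y+h,x:x+w].copy(),B[y:y+h,x:x+w].copy(),np.eye(2,3,dtype=np.float32),cv2.MOTION_TRANSLATION,(3,200,1e-5),None,1)
    print(n,M[:,2],cc)
sh("spring front",266,178,16,20);sh("spring left",262,168,14,30);sh("set front",281,178,12,20)
sh("jar",370,170,40,50);sh("box",262,258,62,45);sh("pliers",185,262,30,65);sh("glue",370,262,28,30)
s=delta([.5016,.0031,.160],jawdir=np.radians(107.8));print(s["t"],s["position"],s["force"],s["grip_width"],abs(s["dq"]).max())
cv2.imwrite("pics/g12.png",im)
E
```

```text
spring front [-0.43705684  0.08860053] 0.87943410752531
spring left [-0.4442439   0.19281457] 0.9666327158496097
set front [-0.01811234 -0.04260525] 0.9625347298286041
jar [-0.0169351 -0.0051087] 0.9948890700190749
box [-0.00906118 -0.0003512 ] 0.9978091055007988
pliers [-0.0161709   0.00744907] 0.9937592269559484
glue [ 0.00135612 -0.00720783] 0.9954432259066024
axes x,y,z [[-0.952, -0.305, -0.001], [0.002, -0.001, -1.0], [0.305, -0.952, 0.001]]
shift mm [  0.9 -24.7  -1.5]
turn [ 2.3000e-03  3.1409e+00 -1.9000e-03]
turn [-0.0012 -0.0007 -0.0015]
19.5 [0.50290135 0.00194634 0.13533376] [ 2.20819782 -5.45990383  6.13175741] 0.01792425428805677 0.0013199541508072071
```

View pics/g12.png

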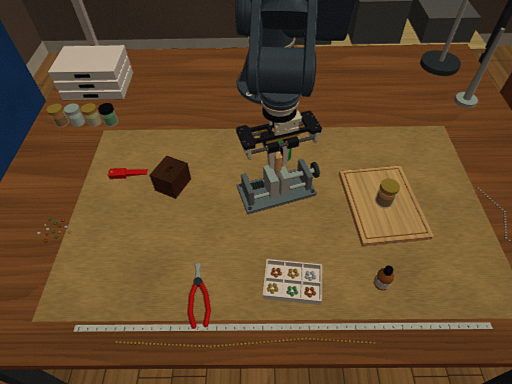

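```bash
python3 -c "
from bench import order
print(order.hand_in())"
```

```text
the job is handed in; nothing more can be done
None
```

The jar stands upright and released near the centre of the board. The bare-steel gauge is down between the plates, and the gripper is still holding it. I handed the job in at about 19.5 s of the 61 s; no verdict is reported.

**Jar:** I lifted it off the press and set it down when the force reversed to +7 N. It has not moved since I let go.

**Gauge:** I took it from the stand and lined it up along the gap. On the way down it first bore on the set plate only, so I moved it over 1 mm and carried on in small steps.

**Last checks before handing in:**

| Check | Result |
|---|---|
| Blade tip below the plate tops | about 43 mm |
| Spring plate pushed back (image shift) | about 1.2–1.4 mm |
| Upward drag on the blade | about 7 N |
| Net sideways force from the set plate | about 5–6 N |
| Grip width (set to 40 N) | 18 mm |
| Tilt and misalignment along the gap, from the tool pose | under 0.01 rad |
| Joint speeds | near zero |
| Bead box, pliers, glue bottle | no image shift beyond 0.02 px |

**Disagreements:**
- The two cameras differed by up to about 5 mm in x for the gauge and stand. I used the average, and the gripper closed on the gauge with only small sideways force.
- The image showed slightly less spring movement over the last 2 mm of descent than the blade's taper predicts. Both figures are well inside the snug range.

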